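# Gauge the bore of a bench corer's coring tube and strip it for washing

### The job

Close down the bench corer: put every onion core lying on the cutting board in the scrap bowl, and check the coring tube for wear with the telescoping gauge - stand the closed gauge in the tube down to its collar, loosen its lock screw so that the plungers spring out against the bore, tighten it again in there, then draw the gauge out, leaving the tube in its socket, and stand it back in its wooden holder, still locked at that size. After the gauge is out, press the corer's red ejector fully down so that the tube pops up out of its spring balls, and put the tube in the wash pan. Keep the gauge upright, and leave the jar, mill and garlic alone.

Things in the scene. Friction and masses are not known exactly. Their poses are not given: they have to be found in the camera images.
- corer: Bench corer, fixed: white base plate 180 x 110 x 14 mm; origin at the centre of its underside, x along its length, z up. At x = -30 mm stands a steel socket ring (outside diameter 70, top 42 mm above the table) that holds the upright coring tube; at x = +55 mm the ejector post (diameter 34) with a round red cap.
- socket (a point): Centre of the socket's floor, on the tube's axis, 14 mm above the table.
- tube_centre (a point): Loose steel coring tube, 60 mm tall, outside diameter 46, through bore 40, foot flange 52 wide and 5 thick, 140 g. Point on its axis (z) 30 mm above the foot, 30 below the rim. Three spring balls over the foot hold it down in the socket (about 8 N; drawing the gauge out does not lift it). Once ejected it rests on the balls 12 mm higher and lifts off freely.
- ejector (a joint): Travel of the corer's ejector in m: 0 = up, 0.016 = fully down. Spring return, about 4 N at the top, 10 N at the bottom, 15 N while the tube snaps free. As the cap goes down three pins push the tube up by the same amount; it is past the balls after about 13 mm and stays up when the cap is let go.
- ejector_top (a point): Centre of the top face of the red ejector cap, diameter 34 mm; 87 mm above the table when up. It moves straight down when pressed.
- gauge_collar (a point): Loose bore gauge, 390 g, 125 mm tall. From the bottom: steel guide diameter 36, 34 long (lowest 4 mm: diameter 30), dark collar diameter 56, 5 thick, black handle diameter 18, 51 long, brass lock screw. Point on the axis at the collar's underside, which rests on the tube's rim when fully in; z along the axis, up; y along the plungers. Starts upright in its holder.
- gauge_wing (a point): Centre of the flat brass wing of the gauge's lock screw: 30 mm long (its x), 8 mm thick (its y), 22 mm tall, 80 mm above gauge_collar on the same axis. It turns with the lock screw; the gauge can be carried by it.
- lock_screw (a joint): Turn of the gauge's lock screw in rad, anticlockwise seen from above: 0 = tight (plungers clamped where they are), 1.4 = fully loose (plungers spring out; free from about 0.6). Turns easily (0.03 N m) and stays where left; the gauge's weight on its collar keeps the gauge from turning with it.
- tip_a (a point): Outer end of the brass plunger on the gauge's +y side, 16 mm below gauge_collar. At the start, lock tight, both tips are just inside the guide (35 mm from tip to tip); freed, they spring out up to 6 mm each (47 mm) or until they meet a wall, pressing with about 1 N.
- tip_b (a point): Outer end of the opposite plunger, on the gauge's -y side.
- holder: Wooden gauge holder, a fixed block 90 x 90 x 50 mm with an upright hole of diameter 47 through its middle, in which the gauge stands with its collar on the block's top; origin at the centre of its underside.
- board: Wooden cutting board, fixed, 240 (x) x 260 (y) x 22 mm, grip on its +y side; origin at the centre of its underside. Fixed along its edges: half an onion (diameter 66, 31 tall) at x -60, y +118; pepper strips 7 thick about x 0 to 40, y +113; carrot slices (diameter 32, 11 thick) at x +106, y +60, +18 and -50 mm. These stay there.
- core1_centre (a point): Onion core: pale cylinder, diameter 36, 38 mm tall, 40 g, loose, standing on the cutting board at the start. The point is its centre, z along its axis. May be absent. One of four alike, 2 to 4 present.
- core2_centre (a point): Onion core: pale cylinder, diameter 36, 38 mm tall, 40 g, loose, standing on the cutting board at the start. The point is its centre, z along its axis. May be absent.
- core3_centre (a point): Onion core: pale cylinder, diameter 36, 38 mm tall, 40 g, loose, standing on the cutting board at the start. The point is its centre, z along its axis. May be absent.
- core4_centre (a point): Onion core: pale cylinder, diameter 36, 38 mm tall, 40 g, loose, standing on the cutting board at the start. The point is its centre, z along its axis. May be absent.
- bowl: Round steel scrap bowl, fixed, rim diameter 140, 60 mm tall, wall 4, inner floor 5 mm above the table and about 60 mm across; origin at the centre of its underside.
- pan: Steel wash pan, fixed, open at the top, 176 (x) x 162 (y) x 65 mm outside, wall and floor 4 mm, with a narrow rim flange; origin at the centre of its underside.
- jar: Bystander: green glass jar with steel lid, diameter 68, 95 mm tall; origin under its centre. Leave alone.
- mill: Bystander: dark wooden pepper mill, diameter 52, 110 mm tall; origin under its centre. Leave alone.
- garlic: Bystander: garlic bulb, diameter 54, 50 mm tall; origin under its centre. Leave alone.
There are look-alikes about, which are no part of the job. What is shaped like the part that bears tube_centre but purple is not meant. What is shaped like the part that bears core3_centre but pink is not meant.

How it is judged:
On the way, in this order (a step that is already met when the one before it is completed fails the run):
1. the closed gauge stands in the coring tube, its collar on the rim (horizontal distance between gauge_collar and tube_centre below 0.004 m and z of gauge_collar in the frame of tube_centre between 0.027 and 0.033 m and angle between the z axis of gauge_collar and the z axis of tube_centre, either way round below 0.07 rad and distance between tube_centre and socket below 0.035 m and distance between tip_a and tip_b below 0.037 m), for 0.2 s.
2. with the gauge seated the lock screw is loosened and the plungers spring out against the bore (horizontal distance between gauge_collar and tube_centre below 0.004 m and z of gauge_collar in the frame of tube_centre between 0.027 and 0.033 m and angle between the z axis of gauge_collar and the z axis of tube_centre, either way round below 0.07 rad and distance between tube_centre and socket below 0.035 m and value of joint lock_screw above 0.5 rad and distance between tip_a and tip_b between 0.0385 and 0.0418 m), for 0.2 s.
3. the lock screw is tightened again with the gauge still seated (horizontal distance between gauge_collar and tube_centre below 0.004 m and z of gauge_collar in the frame of tube_centre between 0.027 and 0.033 m and angle between the z axis of gauge_collar and the z axis of tube_centre, either way round below 0.07 rad and distance between tube_centre and socket below 0.035 m and value of joint lock_screw below 0.25 rad and distance between tip_a and tip_b between 0.0385 and 0.0418 m), for 0.2 s.
4. the gauge is drawn clear of the tube, locked at the bore's size, and the tube has stayed in its socket (distance between gauge_collar and tube_centre above 0.075 m and distance between tube_centre and socket below 0.035 m and value of joint lock_screw below 0.25 rad and distance between tip_a and tip_b between 0.0385 and 0.0418 m), for 0.1 s.
5. the ejector is pressed fully down and has pushed the tube up past the spring balls (value of joint ejector above 0.0135 m and distance between tube_centre and socket between 0.0395 and 0.06 m), for 0.1 s.
At the end, for the whole second after the job is handed in: All cores are in the bowl (within 60 mm of its axis, under 100 mm high); the gauge stands upright in its holder, collar down within 3 mm, lock screw under 0.25 rad, tips 38.5 to 41.8 mm apart; the tube is in the wash pan, its centre inside the walls and under 60 mm high (horizontal distance between each of core1_centre, core2_centre, core3_centre, core4_centre and bowl below 0.06 m and height (world z) of each of core1_centre, core2_centre, core3_centre, core4_centre below 0.1 m and horizontal distance between gauge_collar and holder below 0.009 m and z of gauge_collar in the frame of holder between 0.047 and 0.053 m and angle between gauge_collar's own z axis and vertical below 0.08 rad and value of joint lock_screw below 0.25 rad and distance between tip_a and tip_b between 0.0385 and 0.0418 m and x of tube_centre in the frame of pan between -0.08 and 0.08 m and y of tube_centre in the frame of pan between -0.073 and 0.073 m and z of tube_centre in the frame of pan below 0.06 m); the robot touches nothing.
It fails at once if the gauge is tipped over (more than 0.7 rad) (angle between gauge_collar's own z axis and vertical above 0.7 rad).
It fails at once if the jar, mill or garlic is moved more than 30 mm (distance of any of jar, mill, garlic from where it was at the start of the episode above 0.03 m).
Of core1, core2, core3, core4 only 2 to 4 are there at a start; the rules pass over those that are not, and their reading is None.
At some moment in a run one of core1, core2, core3, core4 may be knocked a few centimetres aside while the robot is not near it.
It also fails if it takes over 210 s, if anything falls off the work surface, if the arm or the gripper's body presses on something with over 40 N, if the wrist force passes 120 N, or if a joint passes its speed limit or range.

### The arm

A 7-joint arm with a two-finger parallel gripper is mounted at the origin on the work surface. World frame = base frame: x ahead of the robot, y to its left, z up, the work surface at z = 0. Lengths are in m, angles in rad, forces in N, time in s.
With the tool pointing down it reaches from about 0.4 to 0.85 m from the base axis. Payload 4.5 kg.
Tool frame: the origin (TCP) lies between the finger pads; the fingertips stand 19 mm ahead of it and the grasp point (between the pads) is the TCP (r.tips_ahead is the distance from the TCP to the fingertips, in m); z points along the fingers, y is the line along which they close (so a half turn about z gives the same grasp; the last joint's range is limited). The gripper opens to 88 mm and grips with 3 to 60 N. Pads are 18 mm wide; open, the fingers measure 123 mm over their backs; the gripper's body (75 mm by 187 mm) begins 45 mm behind the grasp point.
Start: joints at [0.034, 0.689, -0.195, 1.565, 0.157, 0.902, -0.215], TCP at [0.625, 0, 0.221] pointing down, gripper open.
Joint ranges: [-3.01, 3.01], [-0.46, 2.08], [-1.47, 1.51], [0.13, 2.56], [-1, 4.14], [0.04, 2.09], [-2.66, 2.66]. Speed limits (rad/s): [2.57, 2.57, 3.14, 3.14, 3.14, 3.14, 3.14].

### API

Orientations are given as a unit quaternion [x, y, z, w].
In Python, from plant import r, cams, models gives the robot as it stands. The module is installed in compiled form; this text tells all that it offers.
- The arm moves only by the tool jog_arm, never from a script. Its arguments are lists of equal length, an entry for each row: "turn": the turn, a rotation vector about the tool's x, y, z in rad, a list of three; "translation": the shift along the tool's x, y, z in m, a list of three; "grip": the closure, from 0 (fully open) to 1 (shut). In form: {"turn": [[ax, ay, az], ...], "translation": [[tx, ty, tz], ...], "grip": [grip, ...]}. A call has 1 to 20 rows; each row is the pose to reach, as a shift and turn from the pose commanded when the call began, along the tool's axes at that moment; what a row does not reach only later rows make up. A row lasts 1/8 s, in which the tool goes at most 62.5 mm and 10.7 degrees, less where a joint would pass 70% of its speed; a pose out of reach is approached as far as the arm can. A call with a gripper value outside its range is refused whole. The fingers move at their own pace and stop on an object; "force" is the grip in N (left out, the last holds). Time passes only in rows, so rows that repeat a pose let the fingers close. It gives the time, the measured TCP pose, the force, the opening and the grip force at its end, in the units of the state.
- r.get_state(): the state, without advancing time (a new reading comes with each control period).
- cams.snapshot(name): name is "scene" or "side" or "wrist"; returns the picture (400x640x3 uint8, red, green, blue); there is no depth.
- cams.camera_params(name): a dict with "fx", "fy", "cx", "cy" (pixels), "eye" and "orientation" of the camera in the world. Camera axes: x right, y up, looking along -z (the intrinsics and any distortion apply to the point x, -y, -z); pixel columns grow to the right and rows downward; lengths in m; the calibration is good to about 2 mm. A picture is of the moment at which its call begins: read the wrist's pose just before it. camera_params takes no time and is no camera call; for the wrist camera it gives the pose at the moment of the call.
- r.finish_job(): hands the job in; it is judged then, once.
Trained networks look in the newest picture that a camera, given by its name, has taken for a name from the list of things; names that differ only in an ending like _2 or _b are one class to them, and where a whole thing is asked for, a point or a joint stands for the part that bears it (a point fixed in the world has none). Each returns a list of dicts, best first, with "p" (0 to 1); they miss things now and then, are a little off and sometimes report something else, mostly with a low value. They report only what shows in the picture. A call takes as long as a camera call. They do not tell look-alikes from the thing itself.
- models.find_in(camera, name): "position" ([x, y, z] in m, in world coordinates, good to about 4 mm: the middle of the surface that is visible of it).
- models.masks_of(camera, name): "pixels" (400x640 bool, what is visible of it).
- models.place_of(camera, name): "position" ([x, y, z] in m, in world coordinates, good to about 4 mm: a listed point, or the origin of a listed thing).
The state is a dict: "clock": time; "q": joint angles; "qd": joint speeds; "joint_torque": joint torques, N m; "tool_pos": TCP position; "eef_rot": TCP orientation; "contact_force": force on the tool from outside, world axes, zero at the start; "moment": the same for the moment, N m; "opening": opening from 0.0 (shut) to 1.0 (fully open); "finger_force": force on a finger pad.
Only numpy, scipy, OpenCV 4.12 (cv2) and the standard library are available. Lean on these libraries where they do the work, as an engineer would, in place of code of your own. Each camera call takes 0.05 s, during which the arm holds its last target. There are 200 camera calls.

## Working session

There is one attempt and no reset: what is moved stays moved. The work goes in short steps, Python scripts to look and compute and a tool call to move; the robot and the scene stay as the last step left them, time stands still between calls to the robot, and variables do not carry over. Pictures are saved under pics/ and viewed, at most 14 in all, crops included, and the job is handed in when it is done.

Besides the shell and the picture viewer there is one more tool, called in YAML: its name, and indented under it one key for each argument. jog_arm: Moves the arm, as the interface text tells. Its arguments: {"type":"object","properties":{"turn":{"type":"array"},"translation":{"type":"array"},"grip":{"type":"array"},"force":{"type":"number"}},"required":["turn","translation","grip"]}

```bash
ls; mkdir -p pics
python3 - <<'E'
from plant import r,cams,models
import cv2
s=r.get_state();print({k:s[k] for k in('clock','tool_pos','eef_rot','contact_force','opening')})
for c in('scene','side'):
    cv2.imwrite(f'pics/{c}0.png',cams.snapshot(c)[:,:,::-1])
    p=cams.camera_params(c);print(c,p)
    for n in('corer','tube_centre','ejector_top','gauge_collar','gauge_wing','holder','board','core1_centre','bowl','pan','jar','mill','garlic'):
        print(c,n,[(round(d['p'],2),[round(float(x),3) for x in d['position']]) for d in models.place_of(c,n)[:6]])
E
```

```text
pics
{'clock': 0.0, 'tool_pos': array([ 6.24352642e-01, -2.54681456e-05,  2.20221585e-01]), 'eef_rot': array([ 7.07064175e-01,  7.07148808e-01, -6.78155970e-04, -5.96743632e-04]), 'contact_force': array([ 0.94213838,  0.691858  , -0.96495275]), 'opening': 1.0033060403357974}
scene {'fx': 393.1249547148088, 'fy': 393.1249547148088, 'cx': 318.13902843652727, 'cy': 198.48243338875918, 'eye': array([ 1.12926133, -0.25158556,  0.86116493]), 'orientation': array([0.27470025, 0.18925247, 0.55312593, 0.763397  ])}
scene corer [(0.73, [0.599, -0.021, 0.004])]
scene tube_centre [(0.82, [0.777, -0.005, 0.035]), (0.76, [0.569, -0.025, 0.043]), (0.54, [0.459, 0.092, 0.029])]
scene ejector_top [(0.66, [0.652, -0.01, 0.085]), (0.24, [0.78, 0.172, 0.005]), (0.16, [0.598, -0.018, 0.003])]
scene gauge_collar [(0.87, [0.634, -0.211, 0.052])]
scene gauge_wing [(0.61, [0.636, -0.209, 0.127])]
scene holder [(0.34, [0.597, -0.016, 0.003])]
scene board [(0.89, [0.517, 0.292, -0.005])]
scene core1_centre [(0.55, [0.535, 0.218, 0.041])]
scene bowl [(0.6, [0.442, -0.223, -0.003])]
scene pan [(0.7, [0.543, -0.4
[... 393 characters left out ...]
-0.11653624])}
side corer [(0.75, [0.597, -0.023, 0.0])]
side tube_centre [(0.89, [0.461, 0.099, 0.031]), (0.86, [0.773, -0.009, 0.032]), (0.62, [0.568, -0.021, 0.048])]
side ejector_top [(0.66, [0.655, -0.014, 0.086]), (0.59, [0.633, -0.21, 0.049]), (0.48, [0.445, 0.242, 0.041])]
side gauge_collar [(0.75, [0.565, -0.025, 0.014]), (0.46, [0.634, -0.21, 0.053])]
side gauge_wing []
side holder [(0.88, [0.63, -0.214, 0.003])]
side board [(0.71, [0.511, 0.297, 0.0])]
side core1_centre [(0.56, [0.537, 0.219, 0.042])]
side bowl [(0.73, [0.442, -0.221, 0.001])]
side pan [(0.68, [0.543, -0.449, -0.001])]
side jar [(0.82, [0.775, 0.17, 0.005])]
side mill [(0.77, [0.38, -0.049, 0.003])]
side garlic []
```

View pics/scene0.png

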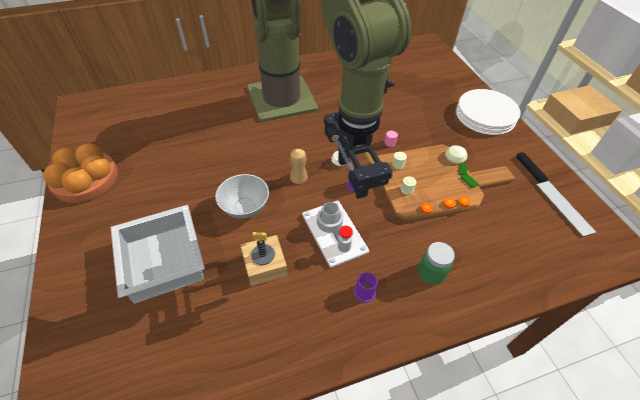

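View pics/side0.png

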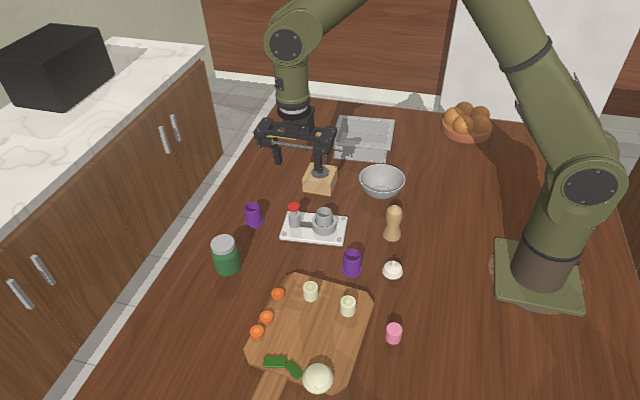

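Scene picture: two pale cores stand on the board at (409,185) and (399,160), with the pink one at (391,139) off the board. The steel tube is in the corer at (330,210), with purple look-alikes at (366,288) and (355,185). The gauge is in its holder at (262,252), the bowl at (242,195) and the pan at (158,252). The side view agrees, with cores at (311,291) and (348,306).

Which are meant: only the pale cylinders on the board fit "pale core", not the pink one. Only the steel tube in the corer's socket fits "coring tube". I'll confirm both in enlarged crops.

jog_arm:
  turn:
    - [0,0,0]
    - [0,0,0]
    - [0,0,0]
    - [0,0,0]
    - [0,0,0]
    - [0,0,0]
    - [0,0,0]
  translation:
    - [-0.022,-0.03,-0.1]
    - [-0.022,-0.03,-0.1]
    - [-0.022,-0.03,-0.1]
    - [-0.022,-0.03,-0.1]
    - [-0.022,-0.03,-0.1]
    - [-0.022,-0.03,-0.1]
    - [-0.022,-0.03,-0.1]
  grip: [0,0,0,0,0,0,0]

```text
clock: 2.28
tool_pos: [0.5949, -0.0218, 0.3203]
eef_rot: [0.707, 0.707, -0.0, -0.0]
contact_force: [-0.7, -0.1, -0.5]
opening: 1.002
finger_force: 0.0
```

```bash
cat > h.py <<'E'
import numpy as np,cv2
from scipy.spatial.transform import Rotation as R
from plant import r,cams,models
def ray(p,u,v):
    d=np.array([(u-p['cx'])/p['fx'],-(v-p['cy'])/p['fy'],-1.]);return R.from_quat(p['orientation']).apply(d)
def onz(p,u,v,z):
    d=ray(p,u,v);return p['eye']+d*(z-p['eye'][2])/d[2]
def proj(p,X):
    c=R.from_quat(p['orientation']).inv().apply(np.asarray(X)-p['eye'])
    return [p['cx']+p['fx']*c[0]/-c[2],p['cy']-p['fy']*c[1]/-c[2]]
def wrist(name=None):
    s=r.get_state();p=cams.camera_params('wrist');im=cams.snapshot('wrist')[:,:,::-1].copy()
    if name: cv2.imwrite(f'pics/{name}.png',im)
    return s,p,im
def show(c,names):
    for n in names: print(c,n,[(round(d['p'],2),[round(float(x),3) for x in d['position']]) for d in models.place_of(c,n)[:5]])
E
python3 - <<'E'
from h import *
s,p,im=wrist('w1');print(s['clock'],s['tool_pos'],p)
show('wrist',['tube_centre','ejector_top','corer','gauge_wing'])
a=cv2.imread('pics/scene0.png')[110:260,290:490];b=cv2.imread('pics/side0.png')[190:350,200:420]
cv2.imwrite('pics/crop.png',np.hstack([cv2.resize(a,(400,300)),cv2.resize(b,(400,300))]))
E
```

```text
2.275 [ 0.59487488 -0.02182468  0.32034883] {'fx': 330.28980442105575, 'fy': 330.28980442105575, 'cx': 319.9978577657817, 'cy': 200.23728832856335, 'eye': array([0.59483417, 0.05826893, 0.48500947]), 'orientation': array([-1.57669267e-01,  5.63283489e-04,  7.92864406e-04,  9.87491497e-01])}
wrist tube_centre [(0.86, [0.466, 0.098, 0.028]), (0.7, [0.774, -0.004, 0.026])]
wrist ejector_top [(0.72, [0.652, -0.01, 0.084])]
wrist corer [(0.83, [0.596, -0.021, -0.0])]
wrist gauge_wing [(0.62, [0.632, -0.213, 0.0]), (0.61, [0.636, -0.216, 0.134])]
```

View pics/w1.png

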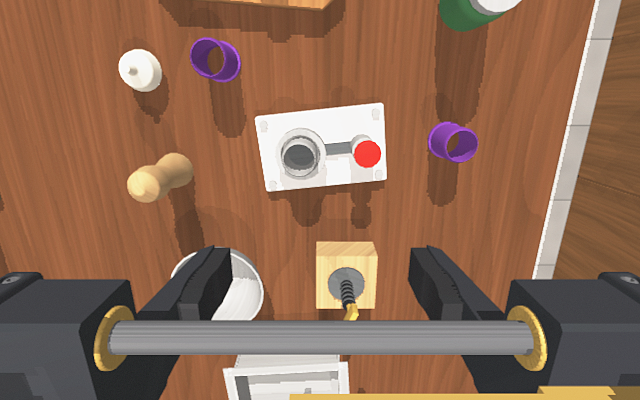

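View pics/crop.png

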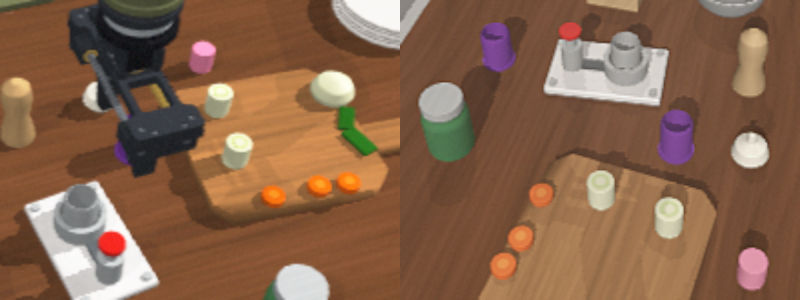

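The wrist picture shows the steel tube's bore at (299,155), the red cap at (367,154), purple tubes at (215,60) and (453,142), and the gauge at (345,287). The crop confirms two pale cores on the board, with the pink core off it. The only steel tube stands in the corer's socket.

jog_arm:
  turn:
    - [0,0,0]
    - [0,0,0]
    - [0,0,0]
    - [0,0,0]
    - [0,0,0]
    - [0,0,0]
    - [0,0,0]
  translation:
    - [-0.19,0.04,0]
    - [-0.19,0.04,0]
    - [-0.19,0.04,0]
    - [-0.19,0.04,0]
    - [-0.19,0.04,0]
    - [-0.19,0.04,0]
    - [-0.19,0.04,0]
  grip: [0,0,0,0,0,0,0]

```text
clock: 3.4
tool_pos: [0.6353, -0.2099, 0.3214]
eef_rot: [0.706, 0.708, 0.0, -0.0]
contact_force: [-0.4, -0.1, 0.1]
opening: 1.001
finger_force: 0.0
```

Run:
```python
from h import *
s,p,im=wrist('w2');print(s['clock'],s['tool_pos'])
show('wrist',['gauge_collar','gauge_wing','holder','pan','bowl'])
hsv=cv2.cvtColor(im,cv2.COLOR_BGR2HSV)
u,v=proj(p,[.634,-.211,.13]);print(u,v)
a=im[int(v)-70:int(v)+70,int(u)-80:int(u)+80]
b=cv2.imread('pics/w1.png')[100:210,230:410]
cv2.imwrite('pics/c2.png',np.hstack([cv2.resize(a,(400,350)),cv2.resize(b,(400,350))]))
print(int(u)-80,int(v)-70)
```

```text
3.4 [ 0.63525877 -0.20988978  0.32138428]
wrist gauge_collar []
wrist gauge_wing [(0.76, [0.635, -0.214, 0.13]), (0.42, [0.638, -0.214, 0.05])]
wrist holder [(0.77, [0.635, -0.212, -0.001])]
wrist pan [(0.88, [0.542, -0.451, -0.001])]
wrist bowl [(0.88, [0.438, -0.222, -0.001])]
318.98009189899346 169.705808609806
238 99
```

View pics/c2.png

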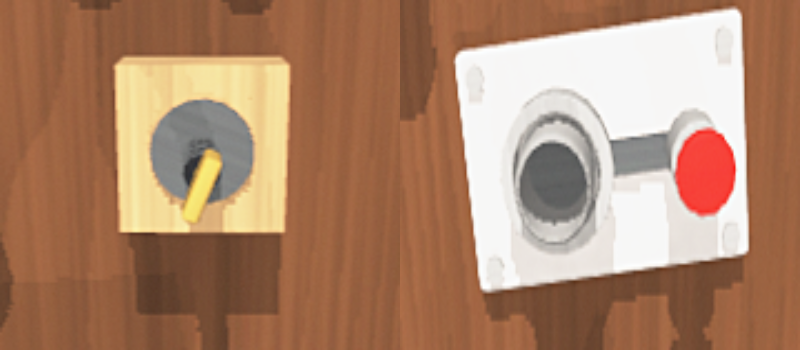

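The crop shows the brass wing running from (208,150) to (190,220), the collar centred at about (202,152), the tube rim centred at about (553,172) and the red cap at (706,172). I'll fit these with code.

```bash
cat >> h.py <<'E'
def circfit(p,im,x0,y0,circs,span=.012):
    "best xy for concentric horizontal circles [(diam,z)] by gradient strength"
    g=cv2.GaussianBlur(cv2.cvtColor(im,cv2.COLOR_BGR2GRAY),(0,0),.8).astype(np.float32)
    m=cv2.magnitude(cv2.Sobel(g,5,1,0),cv2.Sobel(g,5,0,1))
    m=np.minimum(m,120)
    t=np.linspace(0,2*np.pi,120);best=[]
    for x in np.arange(x0-span,x0+span,.0005):
        for y in np.arange(y0-span,y0+span,.0005):
            sc=0
            for d,z in circs:
                P=np.stack([x+d/2*np.cos(t),y+d/2*np.sin(t),0*t+z],1)
                c=R.from_quat(p['orientation']).inv().apply(P-p['eye'])
                u=(p['cx']-p['fx']*c[:,0]/c[:,2]).astype(np.float32);v=(p['cy']+p['fy']*c[:,1]/c[:,2]).astype(np.float32)
                sc+=cv2.remap(m,u[None],v[None],1).mean()
            best.append((sc,x,y))
    best.sort(reverse=True);return np.round(np.mean(best[:4],0),4)
def brass(p,im,z=.141):
    hsv=cv2.cvtColor(im,cv2.COLOR_BGR2HSV)
    return hsv
E
python3 - <<'E'
from h import *
p2=cams.camera_params('wrist');im2=cv2.imread('pics/w2.png')
print('collar',circfit(p2,im2,.634,-.211,[(.056,.055)]))
p1={**p2,'eye':np.array([0.59483417,0.05826893,0.48500947]),'orientation':np.array([-1.57669267e-01,5.63283489e-04,7.92864406e-04,9.87491497e-01])}
im1=cv2.imread('pics/w1.png')
print('tube',circfit(p1,im1,.568,-.023,[(.040,.074),(.046,.074)]),'socket',circfit(p1,im1,.568,-.023,[(.070,.042)]))
h=cv2.cvtColor(im1,cv2.COLOR_BGR2HSV);m=((h[...,0]<6)&(h[...,1]>180)&(h[...,2]>180)).astype(np.uint8);m[:100]=0;m[210:]=0
v,u=np.nonzero(m);print('cap',onz(p1,u.mean(),v.mean(),.087),len(u))
h=cv2.cvtColor(im2,cv2.COLOR_BGR2HSV);c=h[150:195,300:340]
for n,(H,S,V) in {'wing top':(0,0,0)}.items(): pass
m=((h[...,0]>20)&(h[...,0]<32)&(h[...,1]>140)).astype(np.uint8);m[:150]=0;m[200:]=0;m[:,:300]=0;m[:,340:]=0
mk=models.masks_of('wrist','gauge_wing');print([(d['p'],d['pixels'].sum()) for d in mk])
v,u=np.nonzero(m);print(len(u),u.min(),u.max(),v.min(),v.max())
W=np.array([onz(p2,a,b,.141)[:2] for a,b in zip(u,v)]);rc=cv2.minAreaRect((W*1000).astype(np.float32));print(rc)
tops=h[...,2]*m;
for row in range(155,192):print(row,''.join('%4d'%x for x in tops[row,308:330]))
E
```

```text
collar [116.6784   0.6327  -0.2168]
tube [ 2.002031e+02  5.682000e-01 -1.500000e-02] socket [ 7.86298e+01  5.68200e-01 -2.07000e-02]
cap [ 0.65155732 -0.01246146  0.087     ] 542
[(0.79, np.int64(241)), (0.58, np.int64(6261))]
67 311 325 159 187
((633.0074462890625, -214.5566864013672), (31.272375106811523, 7.082364559173584), 67.83960723876953)
155    0   0   0   0   0   0   0   0   0   0   0   0   0   0   0   0   0   0   0   0   0   0
156    0   0   0   0   0   0   0   0   0   0   0   0   0   0   0   0   0   0   0   0   0   0
157    0   0   0   0   0   0   0   0   0   0   0   0   0   0   0   0   0   0   0   0   0   0
158    0   0   0   0   0   0   0   0   0   0   0   0   0   0   0   0   0   0   0   0   0   0
159    0   0   0   0   0   0   0   0   0   0   0   0   0 247   0   0   0   0   0   0   0   0
160    0   0   0   0   0   0   0   0   0   0   0   0   0 235 232   0   0   0   0   0   0   0
161    0   0   0   0   0   0   0   0   0   0   0   0   0 237 231   0   0   0   0   0   0   0
162    0   0   0   0   0   0   0   0   0   0   0   0 245 248 243 236 232   0   0   0   0   0
163    0
[... 1988 characters left out ...]
9   0   0   0   0   0   0   0   0   0   0   0   0
185    0   0   0   0   0   0   0   0 245 222   0   0   0   0   0   0   0   0   0   0   0   0
186    0   0   0   0 244   0   0 248 242   0   0   0   0   0   0   0   0   0   0   0   0   0
187    0   0   0   0   0   0 235 243 231   0   0   0   0   0   0   0   0   0   0   0   0   0
188    0   0   0   0   0   0   0   0   0   0   0   0   0   0   0   0   0   0   0   0   0   0
189    0   0   0   0   0   0   0   0   0   0   0   0   0   0   0   0   0   0   0   0   0   0
190    0   0   0   0   0   0   0   0   0   0   0   0   0   0   0   0   0   0   0   0   0   0
191    0   0   0   0   0   0   0   0   0   0   0   0   0   0   0   0   0   0   0   0   0   0
```

Run:
```python
from h import *
p2=cams.camera_params('wrist')
p1={**p2,'eye':np.array([0.59483417,0.05826893,0.48500947]),'orientation':np.array([-1.57669267e-01,5.63283489e-04,7.92864406e-04,9.87491497e-01])}
im=cv2.imread('pics/w1.png');h=cv2.cvtColor(im,cv2.COLOR_BGR2HSV)
m=(h[...,1]<60).astype(np.uint8);m[:95]=0;m[205:]=0;m[:,:240]=0;m[:,400:]=0
n,l,st,_=cv2.connectedComponentsWithStats(m);k=1+st[1:,4].argmax()
v,u=np.nonzero(l==k);W=np.array([onz(p1,a,b,.014)[:2] for a,b in zip(u,v)])
print('plate',cv2.minAreaRect((W*1000).astype(np.float32)))
for d in [(.0,-.0)]:
  pass
best=circfit(p1,im,.567,-.022,[(.040,.074)],.004);print('bore',best,circfit(p1,im,.567,-.022,[(.046,.074)],.004),circfit(p1,im,.567,-.022,[(.04,.074),(.046,.074),(.07,.042)],.006))
S=6;x0,y0,w,hh=265,115,75,80
big=cv2.resize(im[y0:y0+hh,x0:x0+w],None,fx=S,fy=S,interpolation=2)
def draw(big,p,x,y,d,z,col):
    t=np.linspace(0,2*np.pi,100);q=np.array([proj(p,[x+d/2*np.cos(a),y+d/2*np.sin(a),z]) for a in t])
    cv2.polylines(big,[((q-[x0,y0]+.5)*S).astype(int)],True,col,1)
o=big.copy()
for d,z,c in((.04,.074,(0,0,255)),(.046,.074,(0,255,0)),(.07,.042,(255,0,0))):draw(o,p1,.5675,-.0215,d,z,c)
cv2.imwrite('pics/ov.png',cv2.resize(np.hstack([big,o]),(800,int(800*hh/(2*w)))))
```

```text
plate ((597.2369384765625, -18.395042419433594), (179.3515167236328, 110.34226989746094), 6.069120407104492)
bore [ 1.045333e+02  5.670000e-01 -2.290000e-02] [ 1.077318e+02  5.700000e-01 -2.590000e-02] [ 2.517498e+02  5.677000e-01 -2.250000e-02]
```

View pics/ov.png

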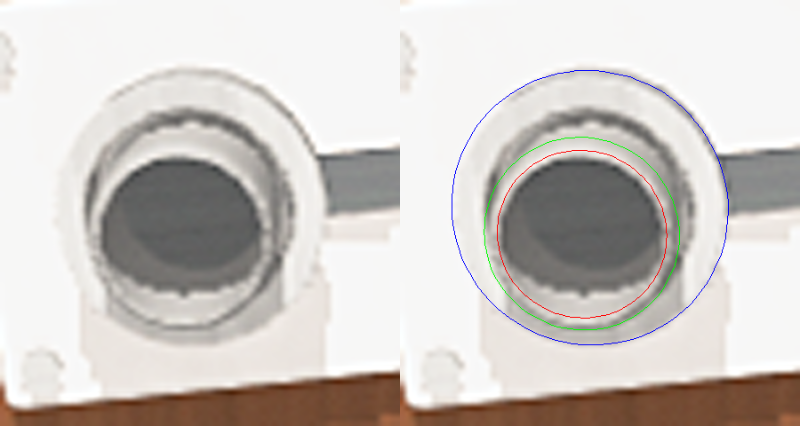

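The overlay at (0.5675, -0.0215) matches the tube's rim and socket ring well, and the plate geometry agrees. The tube axis is at about (0.567, -0.022). Now I'll go above the wing with the turn applied.

jog_arm:
  turn:
    - [0,0,0.187]
    - [0,0,0.387]
    - [0,0,0.387]
    - [0,0,0.387]
    - [0,0,0.387]
    - [0,0,0.387]
    - [0,0,0.387]
  translation:
    - [-0.004,-0.002,0.03]
    - [-0.004,-0.002,0.09]
    - [-0.004,-0.002,0.13]
    - [-0.004,-0.002,0.13]
    - [-0.004,-0.002,0.13]
    - [-0.004,-0.002,0.13]
    - [-0.004,-0.002,0.13]
  grip: [0,0,0.6,0.6,0.6,0.6,0.6]

```text
clock: 4.62
tool_pos: [0.6339, -0.2163, 0.1927]
eef_rot: [0.83, 0.558, 0.001, 0.001]
contact_force: [-0.0, 0.3, 0.2]
opening: 0.455
finger_force: 0.0
```

Run:
```python
from h import *
s,p,im=wrist('w3');print(s['clock'],s['tool_pos'],s['q'][6],s['opening'])
x=s['tool_pos'];print(proj(p,x))
show('wrist',['gauge_wing'])
cv2.imwrite('pics/w3c.png',cv2.resize(im[180:400,170:470],(750,550)))
```

```text
4.625 [ 0.63389749 -0.21629458  0.19271011] -0.1968384571462384 0.4553415617122631
[np.float64(319.5644998652815), np.float64(245.4179920922425)]
wrist gauge_wing [(0.93, [0.636, -0.217, 0.136])]
```

View pics/w3c.png

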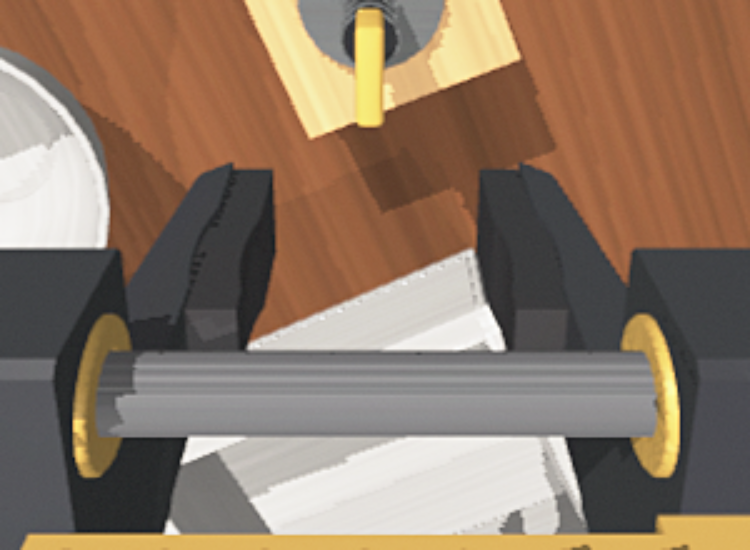

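The wing lines up with the fingers in this view. It is centred at crop column 370 and its near end is at crop (370,128), which is full-picture (318,231). The finger gap is centred at crop column 375.

Run:
```python
from h import *
s=r.get_state();p=cams.camera_params('wrist');im=cv2.imread('pics/w3.png')
Rt=R.from_quat(s['eef_rot'])
g=cv2.cvtColor(im,cv2.COLOR_BGR2HSV)
for a,b in((318,231.3),(318,184)):
  X=onz(p,a,b,.141);print(X,Rt.inv().apply(X-s['tool_pos'])*1000)
for row in range(180,234,4):print(row,g[row,310:328,2],g[row,310:328,1])
```

```text
[ 0.62722859 -0.22848841  0.141     ] [-13.78285373  -1.18972472  51.0033958 ]
[ 0.64036313 -0.1963386   0.141     ] [20.94646218 -1.16127256 51.01096349]
180 [ 95 115 103  74  60  72  88  94  88  77  71  69  55 108 129  96 100 115] [ 5  2  2 10  4 11  6  3  6  7  4 15  5  0  4  5  3  4]
184 [126  97  99 239 255 245 244 243 243 243 242 216 132  52  82 119  98  85] [  4  24  90 130 130 154 154 152 153 154 156 158 133   5  16   6   8   6]
188 [101  57 192 242 236 235 234 232 231 230 230 220 184 120  57 112 134 113] [ 15  81 151 153 149 148 148 147 150 152 151 154 154 128  63   7   4   0]
192 [ 60  60 253 255 249 247 247 247 247 247 248 251 248 171  58  61  59  57] [ 47  21 153 126 125 127 126 129 132 132 134 138 155 146  26  29  17   9]
196 [ 58  87 253 254 248 247 247 247 247 247 247 248 237 162  55  57  61  60] [ 57  85 153 131 128 127 130 125 128 131 133 144 155 146  32  22  17   9]
200 [ 54  85 252 254 248 247 247 247 247 247 247 248 236 161  58  57  50  68] [ 47  75 153 134 128 124 127 127 128 132 134 142 156 147  31  27  15   4]
204 [118  85 244 254 248 247 247 247 247 247 247 24
[... 464 characters left out ...]
4 249 248 249 246] [ 86  96 128 137 129 127 128 133 133 134 133 145 164 110  66  76  84  97]
220 [246 243 243 246 247 247 247 247 246 246 247 243 213 241 249 248 248 237] [ 88  98 127 136 128 128 131 131 132 135 141 146 160 111  74  74  89 108]
224 [246 244 243 246 247 247 247 247 246 246 247 244 220 196 155  92  99 106] [ 86  95 127 139 130 128 131 130 132 134 137 146 159 138 130 152 144 142]
228 [253 255 255 254 251 249 249 248 248 248 250 250 230 156 106 113 112 115] [101  96 121 143 130 128 128 130 134 134 136 145 154 150 137 140 143 137]
232 [111 108 104 103 100 103 101 101 100 101 101 106 112 118 115 115 112 112] [140 139 140 136 143 134 129 136 138 131 139 140 143 140 146 137 143 143]
```

jog_arm:
  turn:
    - [0,0,0]
    - [0,0,0]
    - [0,0,0]
    - [0,0,0]
    - [0,0,0]
    - [0,0,0]
    - [0,0,0]
    - [0,0,0]
    - [0,0,0]
    - [0,0,0]
  translation:
    - [0.0015,-0.001,0.02]
    - [0.0015,-0.001,0.045]
    - [0.0015,-0.001,0.063]
    - [0.0015,-0.001,0.063]
    - [0.0015,-0.001,0.063]
    - [0.0015,-0.001,0.063]
    - [0.0015,-0.001,0.063]
    - [0.0015,-0.001,0.063]
    - [0.0015,-0.001,0.063]
    - [0.0015,-0.001,0.063]
  grip: [0.6,0.6,0.6,0.6,1,1,1,1,1,1]
  force: 30

```text
clock: 5.98
tool_pos: [0.6327, -0.2142, 0.128]
eef_rot: [0.83, 0.558, 0.0, 0.0]
contact_force: [0.1, -0.4, 0.2]
opening: 0.006
finger_force: 0.0
```

Run:
```python
from h import *
s,p,im=wrist('w4');print(s['clock'],s['tool_pos'],s['opening'],s['finger_force'])
a=cams.snapshot('scene')[:,:,::-1]
cv2.imwrite('pics/w4c.png',np.hstack([cv2.resize(im[180:400,170:470],(400,300)),cv2.resize(a[180:300,180:340],(400,300))]))
show('scene',['gauge_wing','gauge_collar'])
```

```text
5.975 [ 0.63268245 -0.21419536  0.12804852] 0.005521433021013158 0.0
scene gauge_wing []
scene gauge_collar [(0.84, [0.635, -0.211, 0.05])]
```

View pics/w4c.png

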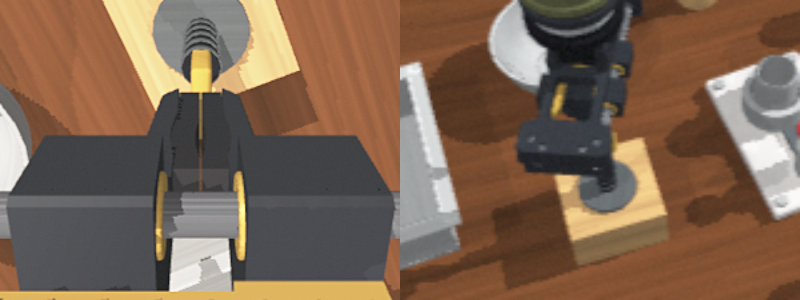

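The view shows the fingers shut just on the near side of the wing: wing at crop (200,70), fingertips at (200,92). So the grasp missed along tool x. I'll check the geometry.

Run:
```python
from h import *
s=r.get_state();p=cams.camera_params('wrist');Rt=R.from_quat(s['eef_rot']);T=s['tool_pos']
f=lambda l:np.round(proj(p,T+Rt.apply(l)),1)
print('tcp',f([0,0,0]),'tip',f([0,0,.019]),'tip+x',f([.009,0,.019]),'tip-x',f([-.009,0,.019]),'tcp+x',f([.009,0,0]))
print('cam in tool',Rt.inv().apply(p['eye']-T), (Rt.inv()*R.from_quat(p['orientation'])).as_rotvec())
im=cv2.imread('pics/w4.png')
h=cv2.cvtColor(im,cv2.COLOR_BGR2HSV)
for row in range(204,262,3):print(row,*(h[row,c,2] for c in range(305,336)))
for c in(.631,.633,.635):
  for z in(.141,.119):print(c,z,proj(p,[c,-.2145,z]))
print(r.tips_ahead)
```

```text
tcp [319.6 245.4] tip [319.7 231.5] tip+x [319.7 217.6] tip-x [319.7 245.1] tcp+x [319.7 230.3]
cam in tool [ 8.01022963e-02  1.46278010e-04 -1.64661626e-01] [2.05149367 2.0492454  0.3275866 ]
204 132 131 132 129 126 128 108 60 72 96 117 132 132 130 123 122 125 124 124 123 123 112 82 46 79 124 118 116 131 133 140
207 141 139 131 131 101 94 129 131 99 43 38 45 57 60 66 71 68 63 54 48 37 29 58 122 144 113 62 113 133 102 102
210 140 143 133 121 124 95 66 102 125 132 132 132 133 129 108 78 94 117 130 126 134 137 125 102 75 45 103 130 124 116 104
213 141 132 131 116 111 131 120 73 32 43 61 68 84 91 91 89 91 87 82 69 60 47 32 39 111 149 124 90 123 131 102
216 145 134 124 116 77 59 105 126 126 132 170 179 179 181 164 148 146 160 173 182 170 143 127 115 101 72 34 76 114 116 113
219 142 135 126 120 126 133 111 63 78 202 236 228 228 227 227 225 226 227 227 225 219 197 153 72 64 121 142 111 81 99 111
222 140 127 128 105 55 53 61 57 125 222 238 233 233 232 230 228 227 223 223 222 215 191 171 120 60 62 50 40 108 114 98
225 135 130 102 48 60 60 62 54 174 237 236 235 235 234 232 231 230 229 227 226
[... 1155 characters left out ...]
0 59 58 62 60 58 61 59 60 60 62 59 63
258 35 50 64 60 60 59 60 62 60 58 63 60 58 59 114 149 110 59 60 61 60 61 62 59 61 61 61 60 61 62 60
261 44 52 61 61 60 62 59 60 62 59 59 62 60 60 112 149 109 59 61 60 62 63 59 59 62 59 60 61 62 61 61
0.631 0.141 [np.float64(316.77900536900216), np.float64(258.15541916102364)]
0.631 0.119 [np.float64(317.1390180050721), np.float64(239.89350009165614)]
0.633 0.141 [np.float64(320.39337183926995), np.float64(256.83887398557636)]
0.633 0.119 [np.float64(320.3561887106805), np.float64(238.699230295246)]
0.635 0.141 [np.float64(324.01778915918686), np.float64(255.5186677542501)]
0.635 0.119 [np.float64(323.58132027894334), np.float64(237.50200528797157)]
0.019
```

Run:
```python
from h import *
s=r.get_state();Rt=R.from_quat(s['eef_rot']);T=s['tool_pos'];out=[]
for c in('scene','side'):
    p=cams.camera_params(c);im=cams.snapshot(c)[:,:,::-1];u,v=proj(p,T);S=8;x0,y0=int(u)-25,int(v)-30
    b=cv2.resize(im[y0:y0+60,x0:x0+50],None,fx=S,fy=S,interpolation=2)
    for l,col in(([0,0,0],(0,0,255)),([0,0,.019],(0,255,0)),([.009,0,.019],(255,255,0)),([-.009,0,.019],(255,0,255)),([0,0,-.045],(0,255,255))):
        q=(np.array(proj(p,T+Rt.apply(l)))-[x0,y0]+.5)*S;cv2.circle(b,tuple(q.astype(int)),4,col,-1)
    for z in(.141,.119,.106,.055):
        q=(np.array(proj(p,[.6335,-.2145,z]))-[x0,y0]+.5)*S;cv2.drawMarker(b,tuple(q.astype(int)),(255,255,255),0,10,1)
    out.append(b)
cv2.imwrite('pics/m.png',np.hstack(out))
```

```text
(no output)
```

View pics/m.png

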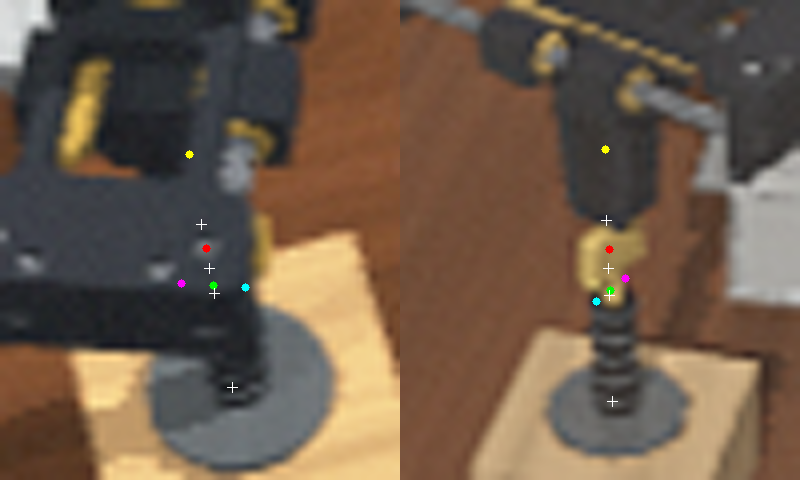

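The side crop shows the shut fingertips ending at crop (605,222), right on top of the wing at z ≈ 0.141. So the real tips are about 15 mm short of the reported TCP, not 19 mm ahead. The wrist view's scale agrees. I'll open and go down about 30 mm further.

jog_arm:
  turn:
    - [0,0,0]
    - [0,0,0]
    - [0,0,0]
    - [0,0,0]
    - [0,0,0]
    - [0,0,0]
    - [0,0,0]
    - [0,0,0]
    - [0,0,0]
    - [0,0,0]
    - [0,0,0]
    - [0,0,0]
  translation:
    - [0,0,-0.01]
    - [0,0,-0.01]
    - [0,0,-0.01]
    - [0,0,-0.01]
    - [0,0,0.01]
    - [0,0,0.03]
    - [0,0,0.03]
    - [0,0,0.03]
    - [0,0,0.03]
    - [0,0,0.03]
    - [0,0,0.03]
    - [0,0,0.03]
  grip: [0.6,0.6,0.6,0.6,0.6,0.6,0.6,1,1,1,1,1]
  force: 30

```text
clock: 7.78
tool_pos: [0.6331, -0.2143, 0.0987]
eef_rot: [0.83, 0.558, 0.0, 0.0]
contact_force: [0.6, -0.0, 4.4]
opening: 0.087
finger_force: 30.0
```

Run:
```python
from h import *
s=r.get_state();print(s['clock'],s['tool_pos'],s['q'][6],s['opening'],s['finger_force'])
p=cams.camera_params('wrist')
f=lambda l:np.round(proj(p,s['tool_pos']+R.from_quat(s['eef_rot']).apply(l)),1)
for z in(-.01,-.016,-.02,-.024):print(z,f([.009,0,z]),f([.011,0,z]))
```

```text
7.775 [ 0.63309906 -0.21429669  0.09866652] -0.21420971091390656 0.08680960689526872 30.00059855170548
-0.01 [319.6 238. ] [319.6 234.4]
-0.016 [319.6 243.1] [319.6 239.4]
-0.02 [319.5 246.7] [319.5 242.9]
-0.024 [319.5 250.4] [319.5 246.6]
```

jog_arm:
  turn:
    - [0,0,0]
    - [0,0,0]
    - [0,0,0]
    - [0,0,0]
    - [0,0,0]
    - [0,0,0]
    - [0,0,0]
    - [0,0,0]
    - [0,0,0]
    - [0,0,0]
    - [0,0,0]
    - [0,0,0]
    - [0,0,0]
    - [0,0,0]
    - [0,0,0]
  translation:
    - [0,0,-0.02]
    - [0,0,-0.045]
    - [0,0,-0.075]
    - [0,0,-0.1]
    - [0,0,-0.12]
    - [0.02,-0.017,-0.12]
    - [0.045,-0.039,-0.12]
    - [0.07,-0.061,-0.12]
    - [0.095,-0.083,-0.12]
    - [0.12,-0.105,-0.12]
    - [0.14,-0.122,-0.12]
    - [0.1535,-0.1335,-0.12]
    - [0.1535,-0.1335,-0.12]
    - [0.1535,-0.1335,-0.12]
    - [0.1535,-0.1335,-0.12]
  grip: [1,1,1,1,1,1,1,1,1,1,1,1,1,1,1]
  force: 40

```text
clock: 9.65
tool_pos: [0.5672, -0.0234, 0.218]
eef_rot: [0.831, 0.557, -0.0, 0.0]
contact_force: [-0.2, 0.3, -4.0]
opening: 0.084
finger_force: 40.0
```

Run:
```python
from h import *
s,p,im=wrist('w5');print(s['clock'],s['tool_pos'],s['eef_rot'],s['opening'],s['contact_force'])
for c in('scene','side'):
    cams.snapshot(c);show(c,['gauge_collar','gauge_wing','tube_centre'])
    cv2.imwrite(f'pics/{c}5.png',cams.snapshot(c)[:,:,::-1])
out=[]
for c in('scene','side'):
    p=cams.camera_params(c);a=cv2.imread(f'pics/{c}5.png');u,v=proj(p,[.567,-.022,.11]);out.append(cv2.resize(a[int(v)-70:int(v)+50,int(u)-45:int(u)+45],(400,533)))
cv2.imwrite('pics/m5.png',np.hstack(out))
```

```text
9.65 [ 0.56724723 -0.0233687   0.21800903] [ 8.30530990e-01  5.56972198e-01 -1.66531438e-04  4.65807834e-04] 0.08407879563960191 [-0.16352025  0.32951957 -4.03426969]
scene gauge_collar [(0.92, [0.568, -0.022, 0.168]), (0.42, [0.511, 0.291, -0.004])]
scene gauge_wing []
scene tube_centre [(0.92, [0.46, 0.091, 0.026]), (0.89, [0.778, -0.007, 0.03]), (0.61, [0.57, -0.025, 0.041])]
side gauge_collar [(0.61, [0.567, -0.018, 0.171])]
side gauge_wing [(0.59, [0.443, -0.222, -0.003]), (0.4, [0.567, -0.023, 0.248])]
side tube_centre [(0.92, [0.462, 0.098, 0.031]), (0.58, [0.776, -0.007, 0.028]), (0.51, [0.57, -0.023, 0.047])]
```

View pics/m5.png

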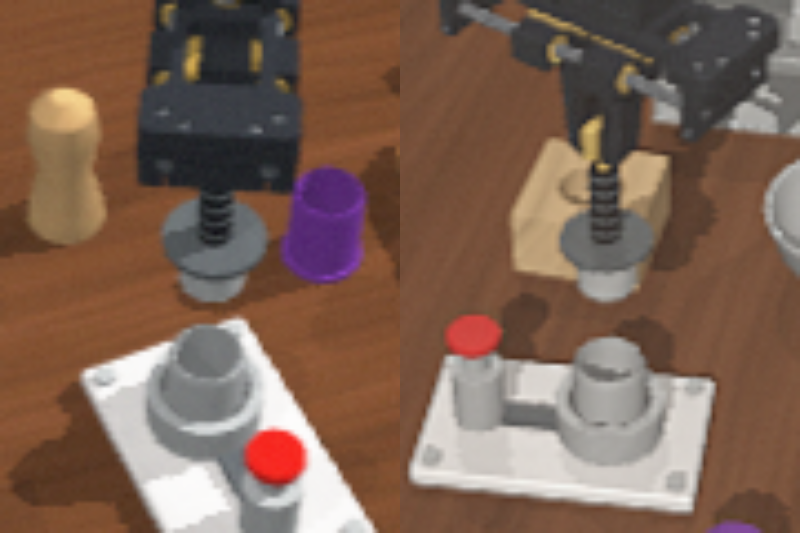

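The gauge hangs upright above the tube in both views, over the tube at (208,345) and (612,360). Now I'll lower it.

jog_arm:
  turn:
    - [0,0,0]
    - [0,0,0]
    - [0,0,0]
    - [0,0,0]
    - [0,0,0]
    - [0,0,0]
    - [0,0,0]
    - [0,0,0]
    - [0,0,0]
    - [0,0,0]
    - [0,0,0]
  translation:
    - [0.001,0,0.02]
    - [0.001,0,0.04]
    - [0.001,0,0.055]
    - [0.001,0,0.055]
    - [0.001,0,0.055]
    - [0.001,0,0.06]
    - [0.001,0,0.065]
    - [0.001,0,0.07]
    - [0.001,0,0.075]
    - [0.001,0,0.08]
    - [0.001,0,0.08]
  grip: [1,1,1,1,1,1,1,1,1,1,1]

```text
clock: 11.58
tool_pos: [0.567, -0.0208, 0.1375]
eef_rot: [0.83, 0.558, -0.0, -0.0]
contact_force: [-0.3, -0.4, -3.8]
opening: 0.086
finger_force: 40.0
```

jog_arm:
  turn:
    - [0,0,0]
    - [0,0,0]
    - [0,0,0]
    - [0,0,0]
    - [0,0,0]
    - [0,0,0]
    - [0,0,0]
    - [0,0,0]
  translation:
    - [0,0,0.004]
    - [0,0,0.008]
    - [0,0,0.011]
    - [0,0,0.013]
    - [0,0,0.015]
    - [0,0,0.016]
    - [0,0,0.016]
    - [0,0,0.016]
  grip: [1,1,1,1,1,1,1,1]

```text
clock: 12.58
tool_pos: [0.5676, -0.0208, 0.1226]
eef_rot: [0.83, 0.558, 0.0, 0.0]
contact_force: [-2.0, 0.8, 4.9]
opening: 0.082
finger_force: 40.0
```

Run:
```python
from h import *
s=r.get_state();print(s['tool_pos'],s['contact_force'],s['moment'],s['q'][6])
for c in('scene','side'):
    cams.snapshot(c);show(c,['gauge_collar'])
```

```text
[ 0.56760686 -0.0207842   0.12259868] [-1.96272162  0.763361    4.85021363] [-0.00126634  0.34362218  0.04496486] -0.516121349329794
scene gauge_collar [(0.61, [0.567, -0.021, 0.076])]
side gauge_collar [(0.64, [0.568, -0.021, 0.011]), (0.53, [0.568, -0.017, 0.074]), (0.38, [0.543, -0.448, 0.001])]
```

jog_arm:
  turn:
    - [0,0,-0.15]
    - [0,0,-0.3]
    - [0,0,-0.45]
    - [0,0,-0.6]
    - [0,0,-0.75]
    - [0,0,-0.9]
    - [0,0,-1.05]
    - [0,0,-1.2]
    - [0,0,-1.2]
    - [0,0,-1.2]
    - [0,0,-1.2]
    - [0,0,-1.2]
  translation:
    - [0,0,0]
    - [0,0,0]
    - [0,0,0]
    - [0,0,0]
    - [0,0,0]
    - [0,0,0]
    - [0,0,0]
    - [0,0,0]
    - [0,0,0]
    - [0,0,0]
    - [0,0,0]
    - [0,0,0]
  grip: [1,1,1,1,1,1,1,1,1,1,1,1]

```text
clock: 14.28
tool_pos: [0.5684, -0.0205, 0.1226]
eef_rot: [0.371, 0.929, 0.001, 0.001]
contact_force: [1.0, -0.2, 5.0]
opening: 0.083
finger_force: 40.0
```

Run:
```python
from h import *
s,p,im=wrist('w6');print(s['tool_pos'],s['contact_force'],s['moment'],s['q'][6],s['opening'])
cv2.imwrite('pics/w6c.png',im[180:400,170:470])
```

```text
[ 0.56835547 -0.02054392  0.12257371] [ 1.00630546 -0.23531736  5.00199977] [ 0.03487813 -0.06233296 -0.04391193] 0.3145968687606248 0.08334980822791807
```

jog_arm:
  turn:
    - [0,0,0.15]
    - [0,0,0.3]
    - [0,0,0.45]
    - [0,0,0.6]
    - [0,0,0.75]
    - [0,0,0.9]
    - [0,0,1.05]
    - [0,0,1.2]
    - [0,0,1.3]
    - [0,0,1.3]
    - [0,0,1.3]
    - [0,0,1.3]
  translation:
    - [0,0,0]
    - [0,0,0]
    - [0,0,0]
    - [0,0,0]
    - [0,0,0]
    - [0,0,0]
    - [0,0,0]
    - [0,0,0]
    - [0,0,0]
    - [0,0,0]
    - [0,0,0]
    - [0,0,0]
  grip: [1,1,1,1,1,1,1,1,1,1,1,1]

```text
clock: 15.82
tool_pos: [0.5679, -0.0207, 0.1226]
eef_rot: [0.857, 0.515, 0.001, 0.0]
contact_force: [-0.1, 0.4, 5.5]
opening: 0.086
finger_force: 40.0
```

Run:
```python
from h import *
s=r.get_state();print(s['tool_pos'],s['contact_force'],s['moment'],s['q'][6],s['opening'],s['eef_rot'])
```

```text
[ 0.56794595 -0.02069079  0.12258922] [-0.10849964  0.37613804  5.46353034] [0.0825219  0.19357375 0.0564123 ] -0.5891742282208141 0.08642660115779077 [8.57105074e-01 5.15141035e-01 6.30547535e-04 4.57081189e-04]
```

jog_arm:
  turn:
    - [0,0,0]
    - [0,0,0]
    - [0,0,0]
    - [0,0,0]
    - [0,0,0]
    - [0,0,0]
    - [0,0,0]
    - [0,0,0]
  translation:
    - [0,0,-0.008]
    - [0,0,-0.018]
    - [0,0,-0.03]
    - [0,0,-0.05]
    - [0,0,-0.075]
    - [0,0,-0.1]
    - [0,0,-0.1]
    - [0,0,-0.1]
  grip: [1,1,1,1,1,1,1,1]

```text
clock: 16.82
tool_pos: [0.5667, -0.0208, 0.2215]
eef_rot: [0.857, 0.516, -0.001, -0.0]
contact_force: [-0.4, -0.8, -4.5]
opening: 0.087
finger_force: 40.0
```

Run:
```python
from h import *
s=r.get_state();print(s['tool_pos'],s['contact_force'],s['opening'])
out=[]
for c in('scene','side'):
    p=cams.camera_params(c);a=cams.snapshot(c)[:,:,::-1];show(c,['gauge_collar','tube_centre','tip_a','core1_centre'])
    u,v=proj(p,[.568,-.021,.12]);out.append(cv2.resize(a[int(v)-50:int(v)+50,int(u)-33:int(u)+33],(396,600),interpolation=2))
cv2.imwrite('pics/m7.png',np.hstack(out))
```

```text
[ 0.56665359 -0.02077615  0.22145848] [-0.44544059 -0.83546605 -4.52487851] 0.08710244691859993
scene gauge_collar [(0.96, [0.566, -0.018, 0.172]), (0.36, [0.534, 0.218, 0.04])]
scene tube_centre [(0.67, [0.777, -0.007, 0.033]), (0.52, [0.566, -0.026, 0.037])]
scene tip_a [(0.44, [0.649, -0.009, 0.085])]
scene core1_centre [(0.65, [0.538, 0.217, 0.038]), (0.65, [0.543, -0.445, 0.003])]
side gauge_collar [(0.89, [0.565, -0.016, 0.172])]
side tube_centre [(0.97, [0.462, 0.097, 0.028]), (0.59, [0.568, -0.02, 0.048]), (0.56, [0.777, -0.009, 0.032]), (0.28, [0.536, 0.221, 0.04])]
side tip_a []
side core1_centre [(0.59, [0.536, 0.216, 0.04])]
```

View pics/m7.png

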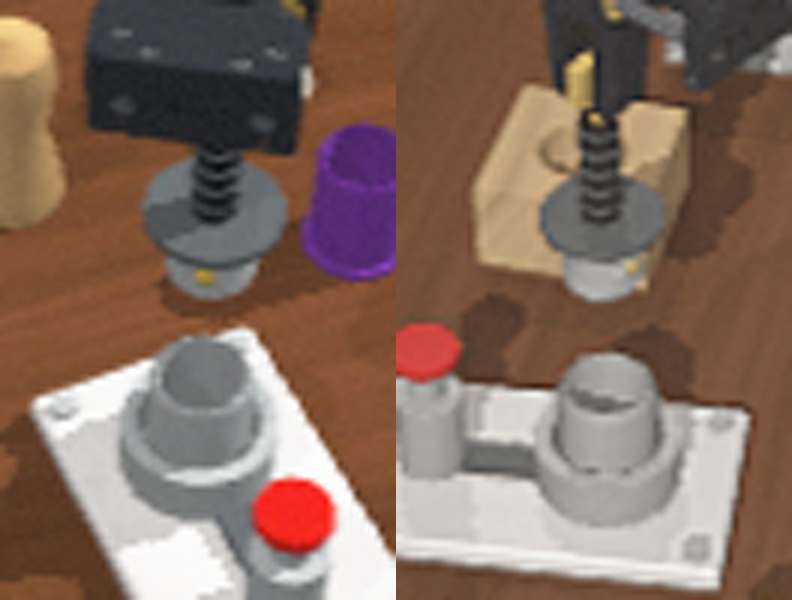

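The crop shows the brass plungers now out at (205,276) and (632,266), and the tube still in its socket. Back to the holder.

jog_arm:
  turn:
    - [0,0,0]
    - [0,0,0]
    - [0,0,0]
    - [0,0,0]
    - [0,0,0]
    - [0,0,0]
    - [0,0,0]
    - [0,0,0]
    - [0,0,0]
    - [0,0,0]
    - [0,0,0]
    - [0,0,0]
    - [0,0,0]
    - [0,0,0]
  translation:
    - [-0.017,0.018,0]
    - [-0.038,0.04,0]
    - [-0.061,0.065,0]
    - [-0.084,0.09,0]
    - [-0.107,0.114,0]
    - [-0.126,0.134,0]
    - [-0.14,0.1495,0]
    - [-0.14,0.1495,0]
    - [-0.14,0.1495,0]
    - [-0.14,0.1495,0.025]
    - [-0.14,0.1495,0.05]
    - [-0.14,0.1495,0.07]
    - [-0.14,0.1495,0.07]
    - [-0.14,0.1495,0.07]
  grip: [1,1,1,1,1,1,1,1,1,1,1,1,1,1]

```text
clock: 19.08
tool_pos: [0.6347, -0.2136, 0.1531]
eef_rot: [0.856, 0.516, 0.001, 0.0]
contact_force: [0.3, 0.5, -4.1]
opening: 0.083
finger_force: 40.0
```

Run:
```python
from h import *
s=r.get_state();print(s['clock'],s['tool_pos'],s['contact_force'],s['opening'])
for c in('scene','side'):
    cams.snapshot(c);show(c,['gauge_collar','holder'])
```

```text
19.075 [ 0.63469438 -0.21364214  0.15306437] [ 0.25901217  0.52524218 -4.13694049] 0.08311197450108941
scene gauge_collar [(0.74, [0.567, -0.025, 0.043]), (0.63, [0.636, -0.21, 0.104])]
scene holder [(0.97, [0.633, -0.211, -0.001])]
side gauge_collar [(0.51, [0.633, -0.211, 0.105]), (0.38, [0.509, 0.293, -0.002]), (0.29, [0.654, -0.011, 0.085])]
side holder [(0.96, [0.632, -0.214, 0.003])]
```

Aligned within about 2 mm. Lower the rest of the way.

jog_arm:
  turn:
    - [0,0,0]
    - [0,0,0]
    - [0,0,0]
    - [0,0,0]
    - [0,0,0]
    - [0,0,0]
    - [0,0,0]
    - [0,0,0]
  translation:
    - [-0.001,-0.001,0.01]
    - [-0.001,-0.001,0.02]
    - [-0.001,-0.001,0.03]
    - [-0.001,-0.001,0.04]
    - [-0.001,-0.001,0.047]
    - [-0.001,-0.001,0.052]
    - [-0.001,-0.001,0.055]
    - [-0.001,-0.001,0.055]
  grip: [1,1,1,1,1,1,1,1]

```text
clock: 20.38
tool_pos: [0.6327, -0.2149, 0.0987]
eef_rot: [0.857, 0.516, 0.0, 0.0]
contact_force: [-3.0, 0.7, 5.6]
opening: 0.086
finger_force: 40.0
```

jog_arm:
  turn:
    - [0,0,0]
    - [0,0,0]
    - [0,0,0]
    - [0,0,0]
    - [0,0,0]
    - [0,0,0]
    - [0,0,0]
    - [0,0,0]
    - [0,0,0]
    - [0,0,0]
    - [0,0,0]
    - [0,0,0]
    - [0,0,0]
  translation:
    - [0,0,0]
    - [0,0,0]
    - [0,0,-0.01]
    - [0,0,-0.04]
    - [0,0,-0.09]
    - [0,0,-0.13]
    - [0.06,-0.025,-0.13]
    - [0.12,-0.05,-0.13]
    - [0.188,-0.078,-0.13]
    - [0.188,-0.078,-0.13]
    - [0.188,-0.078,-0.13]
    - [0.188,-0.078,-0.13]
    - [0.188,-0.078,-0.1]
  grip: [0.7,0.7,0.7,0.7,0.7,0.7,1,1,1,1,1,1,1]

```text
clock: 22.0
tool_pos: [0.6537, -0.0157, 0.1991]
eef_rot: [0.858, 0.514, 0.002, 0.002]
contact_force: [0.1, -0.2, -0.0]
opening: 0.0
finger_force: 0.0
```

Run:
```python
from h import *
s=r.get_state();print(s['clock'],s['tool_pos'],s['contact_force'],s['opening'])
for c in('scene','side'):
    cams.snapshot(c);show(c,['gauge_collar','gauge_wing','holder'])
```

```text
22.0 [ 0.65372565 -0.01573046  0.19911125] [ 0.09878026 -0.17802206 -0.00335164] 0.00041816836581255685
scene gauge_collar [(0.73, [0.631, -0.212, 0.048]), (0.41, [0.513, 0.294, -0.006])]
scene gauge_wing [(0.62, [0.634, -0.21, 0.129])]
scene holder [(0.95, [0.633, -0.211, 0.002]), (0.7, [0.634, -0.21, 0.131])]
side gauge_collar [(0.65, [0.632, -0.212, 0.051])]
side gauge_wing []
side holder [(0.88, [0.632, -0.215, 0.002])]
```

jog_arm:
  turn:
    - [0,0,0]
    - [0,0,0]
    - [0,0,0]
    - [0,0,0]
    - [0,0,0]
    - [0,0,0]
    - [0,0,0]
  translation:
    - [0,0,0.04]
    - [0,0,0.08]
    - [0,0,0.11]
    - [0,0,0.12]
    - [0,0,0.128]
    - [0,0,0.132]
    - [0,0,0.132]
  grip: [1,1,1,1,1,1,1]

```text
clock: 23.28
tool_pos: [0.6528, -0.0122, 0.0676]
eef_rot: [0.857, 0.516, 0.001, 0.001]
contact_force: [-2.6, 0.1, 8.9]
opening: 0.006
finger_force: 4.4
```

jog_arm:
  turn:
    - [0,0,0]
    - [0,0,0]
    - [0,0,0]
    - [0,0,0]
    - [0,0,0]
    - [0,0,0]
  translation:
    - [0,0,0.002]
    - [0,0,0.004]
    - [0,0,0.006]
    - [0,0,0.008]
    - [0,0,0.01]
    - [0,0,0.01]
  grip: [1,1,1,1,1,1]

```text
clock: 24.02
tool_pos: [0.6527, -0.0122, 0.0576]
eef_rot: [0.857, 0.516, 0.001, 0.001]
contact_force: [-3.2, -0.4, 7.9]
opening: 0.004
finger_force: 4.3
```

jog_arm:
  turn:
    - [0,0,0]
    - [0,0,0]
    - [0,0,0]
    - [0,0,0]
    - [0,0,0]
  translation:
    - [0,0,0.002]
    - [0,0,0.004]
    - [0,0,0.005]
    - [0,0,0.006]
    - [0,0,0.006]
  grip: [1,1,1,1,1]

```text
clock: 24.65
tool_pos: [0.6529, -0.0122, 0.0538]
eef_rot: [0.857, 0.516, 0.001, 0.001]
contact_force: [-7.2, -0.5, 21.6]
opening: 0.007
finger_force: 11.0
```

Run:
```python
from h import *
s=r.get_state();print(s['clock'],s['tool_pos'],s['contact_force'],s['opening'])
for c in('scene','side'):
    cams.snapshot(c);show(c,['tube_centre','ejector_top'])
```

```text
24.65 [ 0.6528551  -0.01220562  0.05378144] [-7.18828511 -0.54991371 21.64509767] 0.006705737184681884
scene tube_centre [(0.68, [0.776, -0.005, 0.033]), (0.52, [0.569, -0.023, 0.055])]
scene ejector_top []
side tube_centre [(0.85, [0.569, -0.022, 0.064]), (0.64, [0.777, -0.007, 0.03]), (0.37, [0.51, 0.297, -0.002])]
side ejector_top [(0.36, [0.653, -0.011, 0.07])]
```

The force rise shows the hard stop, and the tube is up. Now rise, open and grasp the tube from outside.

jog_arm:
  turn:
    - [0,0,0]
    - [0,0,0]
    - [0,0,0]
    - [0,0,0]
    - [0,0,0]
    - [0,0,0]
    - [0,0,0]
    - [0,0,0]
  translation:
    - [0,0,-0.03]
    - [0,0,-0.07]
    - [-0.024,-0.035,-0.07]
    - [-0.048,-0.071,-0.07]
    - [-0.048,-0.071,-0.07]
    - [-0.048,-0.071,-0.07]
    - [-0.048,-0.071,-0.07]
    - [-0.048,-0.071,-0.06]
  grip: [1,1,0.15,0.15,0.15,0.15,0.15,0.15]

```text
clock: 25.95
tool_pos: [0.5682, -0.0212, 0.1092]
eef_rot: [0.857, 0.516, 0.001, 0.001]
contact_force: [0.7, -0.6, -0.2]
opening: 0.664
finger_force: 0.0
```

Run:
```python
from h import *
s=r.get_state();print(s['clock'],s['tool_pos'],s['contact_force'],s['opening'])
for c in('scene','side'):
    cams.snapshot(c);show(c,['tube_centre','ejector_top'])
```

```text
25.95 [ 0.56817588 -0.02118951  0.1092489 ] [ 0.73092007 -0.55765067 -0.1685608 ] 0.6641348648940623
scene tube_centre [(0.71, [0.776, -0.009, 0.032]), (0.7, [0.457, 0.096, 0.028]), (0.68, [0.569, -0.024, 0.052])]
scene ejector_top [(0.57, [0.652, -0.008, 0.085])]
side tube_centre [(0.69, [0.57, -0.023, 0.059]), (0.64, [0.459, 0.099, 0.032]), (0.63, [0.775, -0.007, 0.03])]
side ejector_top [(0.41, [0.656, -0.011, 0.085])]
```

jog_arm:
  turn:
    - [0,0,0]
    - [0,0,0]
    - [0,0,0]
    - [0,0,0]
    - [0,0,0]
    - [0,0,0]
    - [0,0,0]
    - [0,0,0]
    - [0,0,0]
    - [0,0,0]
    - [0,0,0]
    - [0,0,0]
  translation:
    - [0,0,0.01]
    - [0,0,0.02]
    - [0,0,0.045]
    - [0,0,0.07]
    - [0,0,0.079]
    - [0,0,0.079]
    - [0,0,0.079]
    - [0,0,0.079]
    - [0,0,0.079]
    - [0,0,0.079]
    - [0,0,0.079]
    - [0,0,0.079]
  grip: [0.15,0.15,0.15,0.15,0.15,0.15,1,1,1,1,1,1]
  force: 25

```text
clock: 27.75
tool_pos: [0.5673, -0.0215, 0.0304]
eef_rot: [0.857, 0.516, 0.001, 0.0]
contact_force: [1.9, -0.6, 3.1]
opening: 0.52
finger_force: 24.9
```

jog_arm:
  turn:
    - [0,0,0]
    - [0,0,0]
    - [0,0,0]
    - [0,0,0]
    - [0,0,0]
    - [0,0,0]
    - [0,0,0]
    - [0,0,0]
    - [0,0,0]
    - [0,0,0]
    - [0,0,0]
    - [0,0,0]
    - [0,0,0]
    - [0,0,0]
    - [0,0,0]
    - [0,0,0]
    - [0,0,0]
    - [0,0,0]
  translation:
    - [0,0,-0.02]
    - [0,0,-0.06]
    - [0,0,-0.11]
    - [0,0,-0.16]
    - [0,0,-0.17]
    - [-0.04,0.018,-0.17]
    - [-0.09,0.041,-0.17]
    - [-0.14,0.064,-0.17]
    - [-0.19,0.087,-0.17]
    - [-0.24,0.11,-0.17]
    - [-0.29,0.133,-0.17]
    - [-0.34,0.156,-0.17]
    - [-0.39,0.1795,-0.17]
    - [-0.39,0.1795,-0.17]
    - [-0.39,0.1795,-0.17]
    - [-0.39,0.1795,-0.14]
    - [-0.39,0.1795,-0.11]
    - [-0.39,0.1795,-0.08]
  grip: [1,1,1,1,1,1,1,1,1,1,1,1,1,1,1,1,1,1]

```text
clock: 30.0
tool_pos: [0.5433, -0.4468, 0.1086]
eef_rot: [0.856, 0.517, 0.0, -0.001]
contact_force: [-0.9, 0.4, -2.2]
opening: 0.514
finger_force: 24.9
```

Run:
```python
from h import *
s=r.get_state();print(s['clock'],s['tool_pos'],s['contact_force'],s['opening'])
for c in('scene','side'):
    cams.snapshot(c);show(c,['tube_centre','pan','core1_centre','core2_centre'])
```

```text
30.0 [ 0.54332411 -0.44678584  0.10859167] [-0.86726446  0.4363442  -2.22643104] 0.5144379477919451
scene tube_centre [(0.93, [0.546, -0.45, 0.134]), (0.77, [0.461, 0.092, 0.026]), (0.7, [0.779, -0.007, 0.033])]
scene pan [(0.89, [0.544, -0.449, 0.004])]
scene core1_centre [(0.47, [0.537, 0.219, 0.038])]
scene core2_centre [(0.44, [0.6, -0.019, 0.0])]
side tube_centre [(0.78, [0.464, 0.099, 0.031]), (0.75, [0.545, -0.448, 0.139]), (0.62, [0.777, -0.009, 0.032])]
side pan [(0.94, [0.542, -0.445, -0.004])]
side core1_centre [(0.51, [0.536, 0.219, 0.042])]
side core2_centre [(0.6, [0.634, -0.214, 0.126])]
```

jog_arm:
  turn:
    - [0,0,0]
    - [0,0,0]
    - [0,0,0]
    - [0,0,0]
    - [0,0,0]
    - [0,0,0]
    - [0,0,0]
    - [0,0,0]
    - [0,0,0]
    - [0,0,0]
    - [0,0,0]
    - [0,0,0]
    - [0,0,0]
    - [0,0,0]
  translation:
    - [0,0,0.03]
    - [0,0,0.06]
    - [0,0,0.08]
    - [0,0,0.09]
    - [0,0,0.0945]
    - [0,0,0.0945]
    - [0,0,0.0945]
    - [0,0,0.0945]
    - [0,0,0.0945]
    - [0,0,0.07]
    - [0,0,0.02]
    - [0,0,-0.03]
    - [0,0,-0.09]
    - [0,0,-0.12]
  grip: [1,1,1,1,1,1,0.25,0.25,0.25,0.25,0.25,0.25,0.25,0.25]

```text
clock: 32.25
tool_pos: [0.5441, -0.4512, 0.2364]
eef_rot: [0.857, 0.516, 0.002, 0.004]
contact_force: [0.3, -0.1, 0.4]
opening: 0.751
finger_force: 0.0
```

Run:
```python
from h import *
s=r.get_state();print(s['clock'],s['tool_pos'],s['contact_force'],s['opening'],s['q'])
for c in('scene','side'):
    p=cams.camera_params(c);im=cams.snapshot(c)[:,:,::-1];show(c,['tube_centre'])
    # pale cores: low saturation greenish-white near the board
    h=cv2.cvtColor(im.copy(),cv2.COLOR_BGR2HSV);m=((h[...,0]>25)&(h[...,0]<50)&(h[...,1]>12)&(h[...,1]<90)&(h[...,2]>180)).astype(np.uint8)
    n,l,st,ce=cv2.connectedComponentsWithStats(m)
    print([(np.round(ce[k]),int(st[k,4]),np.round(onz(p,*ce[k],.045),3)) for k in range(1,n) if st[k,4]>60])
```

```text
32.25 [ 0.54407815 -0.45123991  0.2364274 ] [ 0.30214607 -0.11602482  0.38060379] 0.7510780139201167 [ 0.67782955  0.78836124 -0.10766832  1.27559351  0.08699639  1.07406229
  0.07361016]
scene tube_centre [(0.87, [0.545, -0.454, 0.034]), (0.8, [0.461, 0.092, 0.027]), (0.57, [0.779, -0.008, 0.034])]
[(array([483.,  10.]), 195, array([-0.288,  1.005,  0.045])), (array([532.,  49.]), 335, array([0.046, 1.006, 0.045])), (array([557.,  65.]), 293, array([0.172, 1.025, 0.045])), (array([571.,  73.]), 138, array([0.23 , 1.037, 0.045])), (array([589., 138.]), 192, array([0.535, 0.843, 0.045])), (array([576., 147.]), 84, array([0.553, 0.777, 0.045])), (array([456., 154.]), 244, array([0.47 , 0.411, 0.045])), (array([410., 155.]), 81, array([0.432, 0.281, 0.045])), (array([631., 180.]), 226, array([0.714, 0.829, 0.045])), (array([409., 181.]), 98, array([0.525, 0.23 , 0.045])), (array([617., 186.]), 66, array([0.718, 0.775, 0.045]))]
side tube_centre [(0.88, [0.462, 0.099, 0.033]), (0.73, [0.545, -0.449, 0.036]), (0.65, [0.776, -0.007, 0.029])]
[(array([310.,  86.]), 1617, array([ 0.823, -0.748,  0.045])), (array([410.,  99.]), 293, array([ 0.416, -0.739,  0.045])), (array([310., 291.]), 224, array([0.534, 0.222, 0.045])), (array([343., 316.]), 250, array([0.441, 0.272, 0.045])), (array([317., 379.]), 669, array([0.458, 0.427, 0.045]))]
```

The tube stands in the pan. One core has since been nudged, from about (0.445, 0.242) to (0.44, 0.27). I'll go and look at the board.

jog_arm:
  turn:
    - [0,0,0]
    - [0,0,-0.1]
    - [0,0,-0.2]
    - [0,0,-0.3]
    - [0,0,-0.4]
    - [0,0,-0.488]
    - [0,0,-0.488]
    - [0,0,-0.488]
    - [0,0,-0.488]
    - [0,0,-0.488]
    - [0,0,-0.488]
    - [0,0,-0.488]
    - [0,0,-0.488]
    - [0,0,-0.488]
    - [0,0,-0.488]
    - [0,0,-0.488]
    - [0,0,-0.488]
  translation:
    - [0.0,0,-0.04]
    - [0.04,-0.025,-0.084]
    - [0.09,-0.057,-0.084]
    - [0.14,-0.089,-0.084]
    - [0.19,-0.12,-0.084]
    - [0.24,-0.152,-0.084]
    - [0.29,-0.184,-0.084]
    - [0.34,-0.216,-0.084]
    - [0.39,-0.247,-0.084]
    - [0.44,-0.279,-0.084]
    - [0.49,-0.311,-0.084]
    - [0.54,-0.342,-0.084]
    - [0.59,-0.374,-0.084]
    - [0.59,-0.374,-0.084]
    - [0.59,-0.374,-0.084]
    - [0.59,-0.374,-0.084]
    - [0.59,-0.374,-0.084]
  grip: [0,0,0,0,0,0,0,0,0,0,0,0,0,0,0,0,0]

```text
clock: 34.58
tool_pos: [0.4885, 0.2448, 0.3139]
eef_rot: [0.708, 0.707, -0.0, 0.0]
contact_force: [-0.8, 0.1, 0.3]
opening: 1.0
finger_force: 0.0
```

Run:
```python
from h import *
s,p,im=wrist('w8');print(s['clock'],s['tool_pos'],s['eef_rot'],s['opening'])
show('wrist',['core1_centre'])
print([(round(d['p'],2),int(d['pixels'].sum()),np.round(np.argwhere(d['pixels']).mean(0))) for d in models.masks_of('wrist','core1_centre')])
for x,y in((.535,.219),(.441,.265)):
    print(circfit(p,im,x,y,[(.036,.06)],.015),proj(p,[x,y,.06]))
```

```text
34.575 [0.48849572 0.24477109 0.31392685] [ 7.07642896e-01  7.06570152e-01 -3.06904928e-04  2.40965098e-04] 1.0001200545584883
wrist core1_centre [(0.69, [0.536, 0.218, 0.044])]
[(0.63, 655, array([175., 354.]))]
[99.2021  0.5352  0.2193] [np.float64(355.86095016327494), np.float64(177.22527914419658)]
[110.277    0.4432   0.2695] [np.float64(282.5053190295537), np.float64(141.78960233631014)]
```

View pics/w8.png

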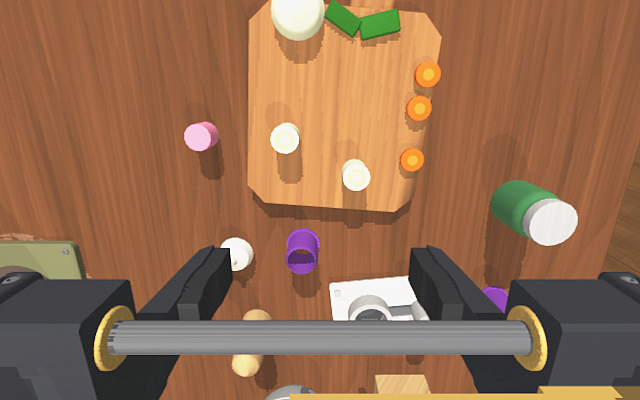

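The view shows exactly two pale cores on the board, at (285,138) and (356,175). The pink one at (200,137) is off the board and is left alone. Pick core A.

jog_arm:
  turn:
    - [0,0,0]
    - [0,0,0]
    - [0,0,0]
    - [0,0,0]
    - [0,0,0]
    - [0,0,0]
    - [0,0,0]
    - [0,0,0]
    - [0,0,0]
    - [0,0,0]
    - [0,0,0]
    - [0,0,0]
    - [0,0,0]
    - [0,0,0]
    - [0,0,0]
  translation:
    - [-0.0255,0.0465,0.05]
    - [-0.0255,0.0465,0.1]
    - [-0.0255,0.0465,0.15]
    - [-0.0255,0.0465,0.2]
    - [-0.0255,0.0465,0.22]
    - [-0.0255,0.0465,0.22]
    - [-0.0255,0.0465,0.25]
    - [-0.0255,0.0465,0.28]
    - [-0.0255,0.0465,0.3]
    - [-0.0255,0.0465,0.3]
    - [-0.0255,0.0465,0.3]
    - [-0.0255,0.0465,0.3]
    - [-0.0255,0.0465,0.3]
    - [-0.0255,0.0465,0.3]
    - [-0.0255,0.0465,0.3]
  grip: [0.3,0.3,0.3,0.3,0.3,0.3,0.3,0.3,0.3,0.3,1,1,1,1,1]
  force: 12

```text
clock: 36.6
tool_pos: [0.5353, 0.2211, 0.015]
eef_rot: [0.707, 0.707, 0.001, 0.0]
contact_force: [-1.4, 0.1, 6.6]
opening: 0.406
finger_force: 12.0
```

jog_arm:
  turn:
    - [0,0,0]
    - [0,0,0]
    - [0,0,0]
    - [0,0,0]
    - [0,0,0]
    - [0,0,0]
    - [0,0,0]
    - [0,0,0]
    - [0,0,0]
    - [0,0,0]
    - [0,0,0]
    - [0,0,0]
    - [0,0,0]
    - [0,0,0]
    - [0,0,0]
    - [0,0,0]
    - [0,0,0]
    - [0,0,0]
    - [0,0,0]
    - [0,0,0]
  translation:
    - [0,0,-0.03]
    - [0,0,-0.08]
    - [0,0,-0.14]
    - [0,0,-0.2]
    - [-0.05,-0.01,-0.2]
    - [-0.1,-0.02,-0.2]
    - [-0.15,-0.03,-0.2]
    - [-0.2,-0.041,-0.2]
    - [-0.25,-0.051,-0.2]
    - [-0.3,-0.061,-0.2]
    - [-0.35,-0.072,-0.2]
    - [-0.4,-0.082,-0.2]
    - [-0.461,-0.094,-0.2]
    - [-0.461,-0.094,-0.2]
    - [-0.461,-0.094,-0.2]
    - [-0.461,-0.094,-0.15]
    - [-0.461,-0.094,-0.1]
    - [-0.461,-0.094,-0.06]
    - [-0.461,-0.094,-0.06]
    - [-0.461,-0.094,-0.06]
  grip: [1,1,1,1,1,1,1,1,1,1,1,1,1,1,1,1,1,1,1,1]

```text
clock: 39.1
tool_pos: [0.4424, -0.2392, 0.0752]
eef_rot: [0.706, 0.708, 0.001, 0.001]
contact_force: [-0.9, 0.4, 0.3]
opening: 0.401
finger_force: 12.0
```

jog_arm:
  turn:
    - [0,0,0]
    - [0,0,0]
    - [0,0,0]
    - [0,0,0]
    - [0,0,0]
    - [0,0,0]
    - [0,0,0]
    - [0,0,0]
    - [0,0,0]
    - [0,0,0]
    - [0,0,0]
    - [0,0,0]
    - [0,0,0]
    - [0,0,0]
    - [0,0,0]
    - [0,0,0]
    - [0,0,0]
    - [0,0,0]
    - [0,0,0]
    - [0,0,0]
  translation:
    - [0,0,0.02]
    - [0,0,0.042]
    - [0,0,0.042]
    - [0,0,0.042]
    - [0,0,0.042]
    - [0,0,0]
    - [0,0,-0.06]
    - [0,0,-0.12]
    - [0,0,-0.17]
    - [0.06,0,-0.17]
    - [0.12,0,-0.17]
    - [0.18,0,-0.17]
    - [0.24,0,-0.17]
    - [0.3,0,-0.17]
    - [0.36,0,-0.17]
    - [0.42,0,-0.17]
    - [0.48,0,-0.17]
    - [0.509,0.001,-0.17]
    - [0.509,0.001,-0.17]
    - [0.509,0.001,-0.17]
  grip: [1,1,1,0.4,0.4,0.4,0.3,0.3,0.3,0.3,0.3,0.3,0.3,0.3,0.3,0.3,0.3,0.3,0.3,0.3]

```text
clock: 41.6
tool_pos: [0.4416, 0.2669, 0.2442]
eef_rot: [0.707, 0.707, -0.001, 0.001]
contact_force: [0.5, -0.1, -0.0]
opening: 0.7
finger_force: 0.0
```

Run:
```python
from h import *
s,p,im=wrist('w9');print(s['clock'],s['tool_pos'],s['opening'])
print(circfit(p,im,.443,.2695,[(.036,.06)],.012))
show('wrist',['core1_centre'])
cams.snapshot('scene');show('scene',['core1_centre']);cams.snapshot('side');show('side',['core1_centre'])
```

```text
41.6 [0.4416249  0.26691791 0.24419946] 0.699544368361615
[99.3177  0.4431  0.2685]
wrist core1_centre []
scene core1_centre [(0.72, [0.542, -0.456, 0.029]), (0.66, [0.443, -0.24, 0.026])]
side core1_centre [(0.73, [0.445, -0.239, 0.028])]
```

Core A is in the bowl. Pick core B.

jog_arm:
  turn:
    - [0,0,0]
    - [0,0,0]
    - [0,0,0]
    - [0,0,0]
    - [0,0,0]
    - [0,0,0]
    - [0,0,0]
    - [0,0,0]
    - [0,0,0]
    - [0,0,0]
    - [0,0,0]
    - [0,0,0]
    - [0,0,0]
  translation:
    - [0.001,0.001,0.05]
    - [0.001,0.001,0.1]
    - [0.001,0.001,0.14]
    - [0.001,0.001,0.17]
    - [0.001,0.001,0.2]
    - [0.001,0.001,0.22]
    - [0.001,0.001,0.229]
    - [0.001,0.001,0.229]
    - [0.001,0.001,0.229]
    - [0.001,0.001,0.229]
    - [0.001,0.001,0.229]
    - [0.001,0.001,0.229]
    - [0.001,0.001,0.229]
  grip: [0.3,0.3,0.3,0.3,0.3,0.3,0.3,0.3,1,1,1,1,1]

```text
clock: 43.52
tool_pos: [0.443, 0.27, 0.0156]
eef_rot: [0.707, 0.707, 0.001, 0.0]
contact_force: [0.0, 0.0, 6.4]
opening: 0.406
finger_force: 12.0
```

jog_arm:
  turn:
    - [0,0,0]
    - [0,0,0]
    - [0,0,0]
    - [0,0,0]
    - [0,0,0]
    - [0,0,0]
    - [0,0,0]
    - [0,0,0]
    - [0,0,0]
    - [0,0,0]
    - [0,0,0]
    - [0,0,0]
    - [0,0,0]
    - [0,0,0]
    - [0,0,0]
    - [0,0,0]
    - [0,0,0]
    - [0,0,0]
    - [0,0,0]
    - [0,0,0]
  translation:
    - [0,0,-0.03]
    - [0,0,-0.08]
    - [0,0,-0.14]
    - [0,0,-0.2]
    - [-0.05,0,-0.2]
    - [-0.1,0,-0.2]
    - [-0.15,0,-0.2]
    - [-0.2,0,-0.2]
    - [-0.25,0,-0.2]
    - [-0.3,0,-0.2]
    - [-0.35,0,-0.2]
    - [-0.4,0,-0.2]
    - [-0.45,0,-0.2]
    - [-0.469,0,-0.2]
    - [-0.469,0,-0.2]
    - [-0.469,0,-0.15]
    - [-0.469,0,-0.1]
    - [-0.469,0,-0.06]
    - [-0.469,0,-0.06]
    - [-0.469,0,-0.06]
  grip: [1,1,1,1,1,1,1,1,1,1,1,1,1,1,1,1,1,1,1,1]

```text
clock: 46.02
tool_pos: [0.444, -0.1983, 0.0762]
eef_rot: [0.706, 0.708, 0.001, 0.0]
contact_force: [-0.0, 0.1, -1.0]
opening: 0.403
finger_force: 12.0
```

jog_arm:
  turn:
    - [0,0,0]
    - [0,0,0]
    - [0,0,0]
    - [0,0,0]
    - [0,0,0]
    - [0,0,0]
    - [0,0,0]
    - [0,0,0]
    - [0,0,0]
    - [0,0,0]
    - [0,0,0]
    - [0,0,0]
  translation:
    - [0,0,0.02]
    - [0,0,0.035]
    - [0,0,0.035]
    - [0,0,0.035]
    - [0,0,0.035]
    - [0,0,0]
    - [0,0,-0.06]
    - [0,0,-0.12]
    - [0,0,-0.18]
    - [0.05,0,-0.18]
    - [0.1,0,-0.18]
    - [0.1,0,-0.18]
  grip: [1,1,1,0.4,0.4,0.4,0.3,0.3,0.3,0.3,0.3,0.3]

```text
clock: 47.52
tool_pos: [0.4431, -0.0953, 0.2561]
eef_rot: [0.704, 0.71, 0.001, 0.0]
contact_force: [0.2, -0.8, 0.6]
opening: 0.699
finger_force: 0.0
```

Run:
```python
from h import *
s,p,im=wrist('w10');print(s['clock'],s['tool_pos'],s['opening'])
a=cams.snapshot('scene')[:,:,::-1];show('scene',['core1_centre','gauge_collar','gauge_wing','tube_centre','holder'])
b=cams.snapshot('side')[:,:,::-1];show('side',['core1_centre','gauge_collar','tube_centre'])
cv2.imwrite('pics/fin.png',np.hstack([cv2.resize(a[130:310,90:390],(500,300)),cv2.resize(b[90:310,260:480],(300,300))]))
```

```text
47.525 [ 0.44305839 -0.09526606  0.25614675] 0.6989302594963827
scene core1_centre [(0.58, [0.443, -0.24, 0.025])]
scene gauge_collar [(0.67, [0.634, -0.214, 0.052])]
scene gauge_wing [(0.53, [0.634, -0.21, 0.13])]
scene tube_centre [(0.86, [0.46, 0.092, 0.03]), (0.83, [0.544, -0.453, 0.03]), (0.68, [0.779, -0.006, 0.032]), (0.65, [0.358, 0.088, 0.003])]
scene holder [(0.88, [0.632, -0.208, -0.002]), (0.3, [0.514, 0.295, -0.004])]
side core1_centre [(0.4, [0.444, -0.235, 0.026]), (0.17, [0.568, -0.022, 0.011])]
side gauge_collar [(0.84, [0.634, -0.212, 0.051])]
side tube_centre [(0.91, [0.463, 0.098, 0.032]), (0.58, [0.546, -0.45, 0.036])]
```

View pics/fin.png

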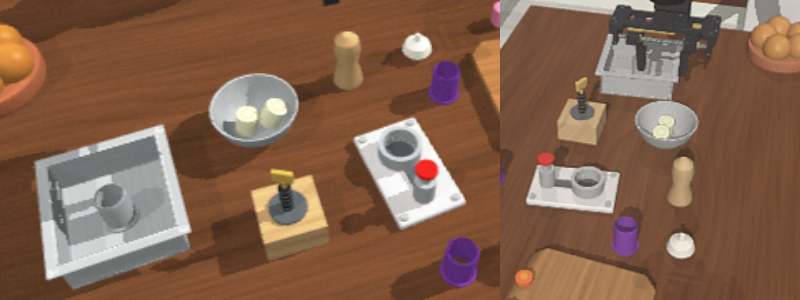

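The final view shows both cores in the bowl at (247,120) and (273,112), the tube standing in the pan at (115,207) and the gauge upright in its holder at (288,200). The board is clear of cores and the robot touches nothing.

```bash
python3 -c "
from plant import r
print(r.finish_job())"
```

```text
the job is handed in; nothing more can be done
None
```

I handed the job in at about 48 s: both cores are in the scrap bowl, the gauge is locked at the bore size and standing in its holder, and the ejected tube is in the wash pan; no score was returned, and I checked that the plungers were out only by eye.

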